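# Roll the brass blank into the V-block

## Task

Roll the brass round bar along the bench with your fingertips, pushing on its side, up the ramp and into the groove of the blue V-block, so that it lies still at the bottom of the V and sticks out at both ends of it. Only push it: do not slide it there without rolling, and do not lift it. Leave the steel bar, the hexagon key and the tin where they are.

Things in the scene. Friction and masses are not known exactly. Their poses are not given: they have to be found in the camera images.
- brass_blank: Yellow brass round bar, 36 mm diameter, 110 mm long, about 0.7 to 0.95 kg, lying on the bench on one side (either side) of the V-block, free to roll. Oiled: friction about 0.35 on all it touches; a push above its axis wedges it, one at or below the axis rolls it. Origin at the middle of its axis; its x axis is the bar's axis, y and z turn with it as it rolls (z starts pointing up).
- steel_blank: Grey steel round bar of the same size (36 x 110 mm), lying on the other side of the V-block, free to roll; to be left alone. Origin at the middle of its axis, x along the bar.
- v_block: Low blue V-block with steel groove, fixed to the bench: 70 mm long along x (the groove), 122 mm across along y. Origin on the bench under the groove's middle, z up. Same on both sides: from |y| = 61 mm a ramp rises evenly from the bench to 10 mm height at |y| = 18 mm, then a 4 mm flat lip, then from |y| = 13 mm the 120 degree V falls to 2.5 mm height at y = 0.
- hex_key_1: Black hexagon key, 84 x 32 x 8 mm, lying flat behind the work; to be left alone. Origin at the centre of its underside.
- paste_tin: Tin with a black screw lid, 70 mm diameter, 55 mm tall, standing behind the work; to be left alone. Origin at the centre of its underside.
- v_seat (a point): The middle of a 36 mm bar when it lies seated and centred in the groove: 23.3 mm above the bench over the block's origin; axes as the block's. On the lip a bar's axis is 28 mm above the bench. A bar left on a ramp rolls back down; one that comes over the lip faster than about 0.2 m/s runs out over the other side.
Not all that is in view belongs to the job. There is more than one size of the brass_blank; the job needs the larger.

How it is judged (in metres and radians):
On the way, in this order (a step that is already met when the one before it is completed fails the run):
1. the brass bar has rolled over by more than a quarter turn outside the groove (angle between brass_blank's own z axis and vertical above 1.7 rad and (y of brass_blank in the frame of v_block above 0.02 m or y of brass_blank in the frame of v_block below -0.02 m)).
2. the brass bar lies in the groove (y of brass_blank in the frame of v_block between -0.004 and 0.004 m and height (world z) of brass_blank below 0.0255 m), for 0.2 s.
At the end, for the whole second after the job is handed in: The brass bar rests in the V: axis within 3 mm of the groove's middle, 21 to 25.5 mm above the bench, within 0.06 rad of the groove's direction, its middle within 20 mm of the block's middle; steel bar, key and tin within 15 mm of where they were (y of brass_blank in the frame of v_block between -0.003 and 0.003 m and x of brass_blank in the frame of v_block between -0.02 and 0.02 m and height (world z) of brass_blank between 0.021 and 0.0255 m and angle between the x axis of brass_blank and the x axis of v_block, either way round below 0.06 rad and linear speed of brass_blank below 0.01 m/s and angular speed of brass_blank below 0.2 rad/s and distance of each of steel_blank, hex_key_1, paste_tin from where it was at the start of the episode below 0.015 m); the robot touches nothing.
It fails at once if the brass bar is lifted off the bench or the block (axis over 36 mm up, or over 28 mm up beside the block) (height (world z) of brass_blank above 0.036 m or (height (world z) of brass_blank above 0.028 m and (y of brass_blank in the frame of v_block above 0.065 m or y of brass_blank in the frame of v_block below -0.065 m))).
It fails at once if the steel bar is moved by more than 15 mm (distance of steel_blank from where it was at the start of the episode above 0.015 m).
It fails at once if the hexagon key is moved by more than 15 mm (distance of hex_key_1 from where it was at the start of the episode above 0.015 m).
It fails at once if the tin is moved by more than 15 mm (distance of paste_tin from where it was at the start of the episode above 0.015 m).
It also fails if it takes over 40 s, if anything falls off the work surface, if the arm or the gripper's body presses on something with over 40 N, if the wrist force passes 120 N, or if a joint passes its speed limit or range.

## Robot

A 6-joint arm with a two-finger parallel gripper is mounted at the origin on a cart in front of the work surface, level with it; the furniture and walls round the work are solid. World frame = base frame: x ahead of the robot, y to its left, z up, the work surface at z = 0. Lengths are in mm, angles in degrees, forces in N, time in s.
With the tool pointing down it reaches from about 300 to 875 mm from the base axis. Payload 6.4 kg.
Tool frame: the origin (TCP) lies on the centre line of the jaws, within the pads' length; the fingertips stand ctrl.tips_ahead ahead of it and the grasp point (between the pads) lies 2 mm behind it (ctrl.tips_ahead is the distance from the TCP to the fingertips, in mm); z points along the fingers, y is the line along which they close (so a half turn about z gives the same grasp; the last joint's range is limited). The gripper opens to 88 mm and grips with 3 to 60 N. Pads are 18 mm wide; open, the fingers measure 123 mm over their backs; the gripper's body (75 mm by 187 mm) begins 45 mm behind the grasp point.
Start: joints at [-77.538, 10.359, 92.074, -0, 77.567, -11.82], TCP at [236.473, -524.139, 255.714] pointing down, gripper open.
Joint ranges: [-171.53, 171.53], [-51.25, 118.39], [17.06, 147.69], [-65.23, 245.23], [0, 150.52], [-178.68, 178.68]. Speed limits (degrees/s): [147.25, 147.25, 172.46, 180, 180, 180].

## Interface

Orientations are given as [roll, pitch, yaw] about the fixed x, y, z axes, in that order (R = Rz(yaw) Ry(pitch) Rx(roll)).
In Python, from cell import ctrl, read_camera, workorder gives the robot as it stands.
- The arm moves only by the tool move_arm, never from a script. Its argument "deltas" is a list of rows, each a list of 7 numbers: the shift along the tool's x, y, z each as a share of 0.12 m, from -1 to 1, then the turn, a rotation vector about the tool's x, y, z each as a share of 2 rad, from -1 to 1, then the gripper command: -1 is shut, 1 is fully open, values between are in proportion. In form: [[dx, dy, dz, ax, ay, az, gripper], ...]. A call has 1 to 8 rows; each row is the pose to reach, as a shift and turn from the pose commanded when the call began, along the tool's axes at that moment; what a row does not reach only later rows make up. A row lasts 1/10 s, in which the tool goes at most 50 mm and 8.59 degrees, less where a joint would pass 70% of its speed; a pose out of reach is approached as far as the arm can. A call with a number of a shift or a turn outside -1 to 1 is refused whole. A call with a gripper value outside its range is refused whole. The fingers move at their own pace and stop on an object; the grip force is fixed at half the most. Time passes only in rows, so rows that repeat a pose let the fingers close. It gives the time, the measured TCP pose, the force, the opening and the grip force at its end, in the units of the state.
- ctrl.get_state(): the state, without advancing time (a new reading comes with each control period).
- read_camera(name): name is "scene" or "top" or "wrist"; returns a dict with "img" (400x640x3 uint8, red, green, blue), "fov_y" (degrees; the focal length in pixels is half the picture's height over the tangent of half this angle, whatever the lens; pixels are square), "cx", "cy" (the principal point, pixels), "world_from_camera" (4x4, takes a point from camera to world coordinates). Camera axes: x right, y down, z forward; pixel columns grow to the right and rows downward; lengths in mm; the calibration is good to about 2 mm. A picture is of the moment at which its call begins. There is no depth.
- workorder.job_done(): hands the job in; it is judged then, once.
The state is a dict: "clock": time; "q": joint angles; "qvel": joint speeds; "tau": joint torques, N m; "ee_pos": TCP position; "tool_rot": TCP orientation; "contact_force": force on the tool from outside, world axes, zero at the start; "moment": the same for the moment, N m; "grip_width": finger opening in mm; "grasp_force": force on a finger pad.
Only numpy, scipy, OpenCV 4.12 (cv2) and the standard library are available. Lean on these libraries where they do the work, as an engineer would, in place of code of your own. Each camera call takes 0.05 s, during which the arm holds its last target. There are 200 camera calls.

## Working session

There is one attempt and no reset: what is moved stays moved. The work goes in short steps, Python scripts to look and compute and a tool call to move; the robot and the scene stay as the last step left them, time stands still between calls to the robot, and variables do not carry over. Pictures are saved under pics/ and viewed, at most 10 in all, crops included, and the job is handed in when it is done.

Besides the shell and the picture viewer there is one more tool, called after ">>>" as name(argument=value, ...), one argument or row to a line, values as JSON. move_arm: Moves the arm, as the interface text tells. Its arguments: {"type":"object","properties":{"deltas":{"type":"array"}},"required":["deltas"]}

```bash
mkdir -p pics; ls
cat > h.py <<'E'
import numpy as np, cv2
from cell import ctrl, read_camera
def cam(n):
    c=read_camera(n); c['f']=200/np.tan(np.radians(c['fov_y'])/2); return c
def px2w(c,u,v,z):
    T=np.array(c['world_from_camera']); d=T[:3,:3]@np.array([(u-c['cx'])/c['f'],(v-c['cy'])/c['f'],1]); o=T[:3,3]
    return o+d*(z-o[2])/d[2]
def w2px(c,p):
    T=np.linalg.inv(np.array(c['world_from_camera'])); q=T[:3,:3]@np.array(p)+T[:3,3]
    return c['f']*q[0]/q[2]+c['cx'], c['f']*q[1]/q[2]+c['cy']
def save(img,name): cv2.imwrite('pics/'+name,cv2.cvtColor(img,cv2.COLOR_RGB2BGR))
E
python3 - <<'E'
from h import *
a=cam('scene');b=cam('top')
save(cv2.resize(a['img'],(800,500)),'s0.png');save(cv2.resize(b['img'],(800,500)),'t0.png')
import pickle;pickle.dump((a,b),open('c0.pkl','wb'))
for c in(a,b):print(c['f'],np.round(c['world_from_camera'],2).tolist())
print(ctrl.tips_ahead,ctrl.get_state())
E
```

```text
pics
438.485475757973 [[-0.9, -0.23, 0.37, 248.28], [-0.44, 0.51, -0.74, 542.92], [-0.02, -0.83, -0.56, 529.89], [0.0, 0.0, 0.0, 1.0]]
446.64518460474847 [[-0.01, -0.99, 0.13, 472.33], [-1.0, 0.01, 0.01, -89.5], [-0.01, -0.13, -0.99, 898.76], [0.0, 0.0, 0.0, 1.0]]
17.0 {'clock': 0.1, 'q': array([-7.75378169e+01,  1.03982234e+01,  9.21235662e+01, -4.64671695e-04,
        7.75667682e+01, -1.18212560e+01]), 'qvel': array([-0.02780376, -0.12336618, -0.09516033,  0.00973294, -0.00934807,
        0.03806057]), 'tau': array([ 8.91399195e-04, -4.34819841e+01, -3.42696261e+01,  7.04352069e-02,
        3.40013788e-02, -4.54382746e-05]), 'ee_pos': array([ 236.37667946, -523.68943967,  254.91435898]), 'tool_rot': array([-1.79913228e+02, -1.76978488e-02,  2.42835261e+01]), 'contact_force': array([ 0.66953641, -0.5445695 ,  0.20965435]), 'moment': array([-0.00487686, -0.00756572, -0.0225147 ]), 'grasp_force': 0.0, 'grip_width': 87.81632805573719}
```

View pics/s0.png

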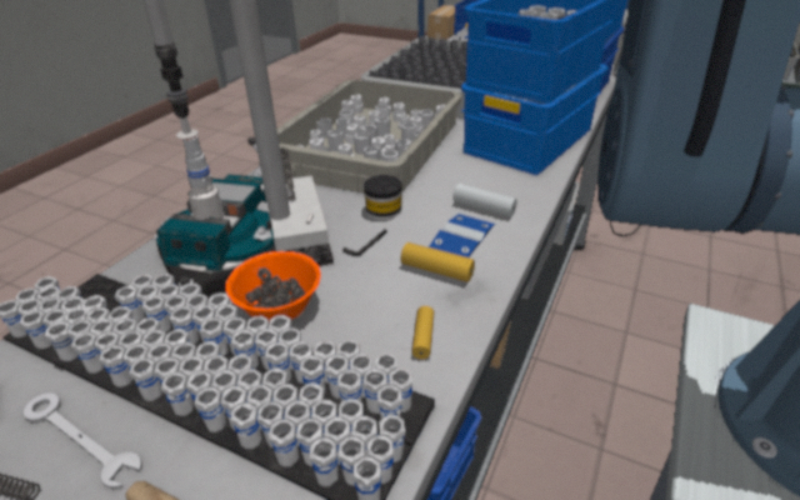

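View pics/t0.png

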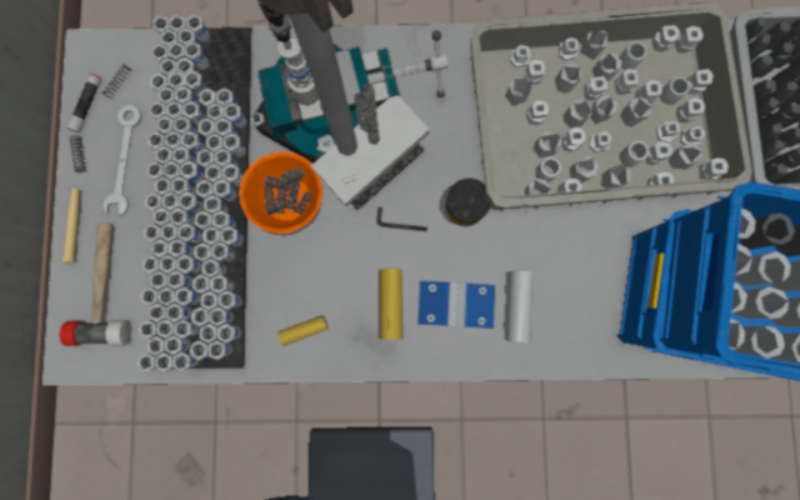

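Top view (800 px): the large brass bar is at (391,303), the smaller decoy bar at (302,330), and the yellow crate label at (657,280). The V-block is at (456,304), the steel bar at (518,306), the key at (400,220) and the tin at (467,201). By size I choose (391,303), and I'll check it in a close crop.

Run:
```python
from h import *
import pickle
a,b=pickle.load(open('c0.pkl','rb'))
im=b['img']; hsv=cv2.cvtColor(im,cv2.COLOR_RGB2HSV)
save(cv2.resize(im[190:300,200:460],(780,330),interpolation=cv2.INTER_CUBIC),'crop.png')
def comps(m,z,name):
    n,l,s,c=cv2.connectedComponentsWithStats(m.astype(np.uint8))
    for i in range(1,n):
        if s[i,4]<150 or not(200<c[i][0]<460 and 200<c[i][1]<300):continue
        ys,xs=np.where(l==i)
        r=cv2.minAreaRect(np.array([[px2w(b,u,v,z)[:2]] for u,v in zip(xs,ys)],np.float32))
        print(name,np.round(c[i],1),s[i,4],'ctr',np.round(r[0],1),'size',np.round(r[1],1),'ang',round(r[2],2))
h,s,v=[hsv[...,i] for i in range(3)]
comps((h>15)&(h<32)&(s>110),20,'brass')
comps((h>100)&(h<125)&(s>120),8,'blue')
m=np.zeros(h.shape,bool);m[210:280,403:428]=1
for t in(165,185,200): comps(m&(v>t),20,'steel%d'%t)
comps((h>100)&(h<125)&(s>120)|((np.arange(640)>330)&(np.arange(640)<398)&(s<60)&(v>190)),6,'block')
```

```text
brass [312.3 242.8] 944 ctr [503.4 -75.1] size [ 33.2 107.5] ang 89.56
brass [241.7 264.2] 431 ctr [462.5  63.6] size [21.7 75.4] ang 19.59
blue [346.8 242.2] 689 ctr [ 503.4 -142.6] size [45.2 66.5] ang 86.13
blue [383.3 244.4] 670 ctr [ 498.5 -215.9] size [43.7 66.9] ang 86.12
steel165 [417.8 244.7] 423 ctr [ 497.1 -281.2] size [ 14.8 108.6] ang 84.16
block [346.8 242.2] 689 ctr [ 503.5 -142.7] size [45.3 66.6] ang 86.13
block [383.3 244.4] 670 ctr [ 498.5 -216.2] size [43.8 67.1] ang 86.12
```

View pics/crop.png

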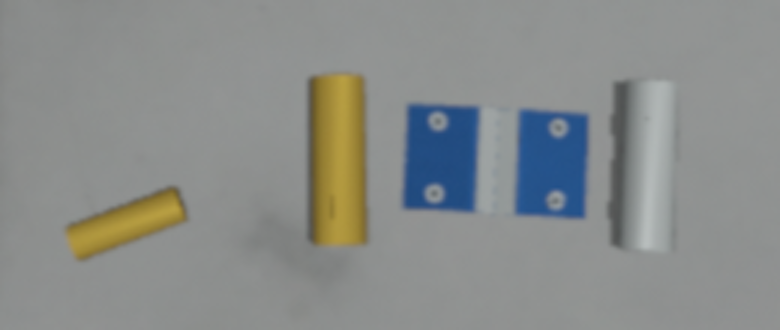

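The crop confirms it: the bar at (391,303) measures about 33 x 107 mm, so it is the 36 x 110 one. The block is at about (501,-179) with yaw -3.9°. The brass bar is on its +y side, 104 mm from the groove. My plan is to straddle the block with the open fingers, just below the bar's axis, and push in -y. First I swing over, moving y first to stay clear of the crates.

>>> move_arm(
  deltas=[
    [0.45, -1, 0, 0, 0, -0.54, 0.82],
    [0.45, -1, 0, 0, 0, -0.54, 0.82],
    [0.45, -1, 0, 0, 0, -0.54, 0.82],
    [0.45, -1, 0, 0, 0, -0.54, 0.82],
    [0.45, -1, 0, 0, 0, -0.54, 0.82],
    [0.45, -1, 0, 0, 0, -0.54, 0.82],
    [0.45, -1, 0, 0, 0, -0.54, 0.82],
    [0.45, -1, 0, 0, 0, -0.54, 0.82],
  ],
)

```text
clock: 0.9
ee_pos: [236.3, -392.2, 255.4]
tool_rot: [-180.0, -0.0, 86.4]
contact_force: [-0.5, 0.9, 0.1]
grip_width: 80.2
grasp_force: 0.0
```

>>> move_arm(
  deltas=[
    [1, 0.67, 0, 0, 0, 0, 0.82],
    [1, 0.67, 0, 0, 0, 0, 0.82],
    [1, 0.67, 0, 0, 0, 0, 0.82],
    [1, 0.67, 0, 0, 0, 0, 0.82],
  ],
)

```text
clock: 1.3
ee_pos: [326.6, -274.2, 255.3]
tool_rot: [180.0, -0.1, 86.5]
contact_force: [-0.5, -0.5, 0.1]
grip_width: 80.3
grasp_force: 0.0
```

>>> move_arm(
  deltas=[
    [1, 0.67, 0, 0, 0, 0, 0.82],
    [1, 0.67, 0, 0, 0, 0, 0.82],
    [1, 0.67, 0, 0, 0, 0, 0.82],
    [1, 0.67, 0, 0, 0, 0, 0.82],
  ],
)

```text
clock: 1.7
ee_pos: [414.6, -160.7, 255.6]
tool_rot: [180.0, -0.1, 86.5]
contact_force: [-0.5, -0.6, -0.1]
grip_width: 80.3
grasp_force: 0.0
```

>>> move_arm(
  deltas=[
    [1, 0.67, 0.6, 0, 0, 0, 0.82],
    [1, 0.67, 0.6, 0, 0, 0, 0.82],
    [1, 0.67, 0.6, 0, 0, 0, 0.82],
    [1, 0.67, 0.6, 0, 0, 0, 0.82],
    [1, 0.67, 0.6, 0, 0, 0, 0.82],
  ],
)

```text
clock: 2.2
ee_pos: [500.6, -49.5, 182.3]
tool_rot: [-179.8, -0.0, 86.3]
contact_force: [-0.8, -0.3, 0.5]
grip_width: 80.4
grasp_force: 0.0
```

>>> move_arm(
  deltas=[
    [0.17, 0.06, 0.4, 0, 0, 0, 0.82],
    [0.17, 0.06, 0.8, 0, 0, 0, 0.82],
    [0.17, 0.06, 0.8, 0, 0, 0, 0.82],
    [0.17, 0.06, 0.8, 0, 0, 0, 0.82],
  ],
)

```text
clock: 2.6
ee_pos: [509.1, -31.3, 88.4]
tool_rot: [-179.9, 0.0, 86.1]
contact_force: [0.1, -0.5, 0.8]
grip_width: 80.0
grasp_force: 0.0
```

Run:
```python
from h import *
c=cam('wrist'); im=c['img'].copy()
st=ctrl.get_state();print(st['ee_pos'],st['tool_rot'],np.round(c['world_from_camera'],1).tolist())
X=np.array([.9977,-.067]);Y=np.array([.067,.9977]);o=np.array([501,-179.2])
for x,y,z in[(-35,61,0),(35,61,0),(-35,18,10),(35,18,10),(-35,0,2.5),(35,0,2.5),(-60,104,18),(50,104,18)]:
    p=o+x*X+y*Y
    u,v=w2px(c,[*p,z]); cv2.drawMarker(im,(int(u),int(v)),(255,0,255),0,10,1)
save(cv2.resize(im,(800,500)),'w1.png')
```

```text
[510.69303421 -31.52244298  90.03598786] [1.79861898e+02 5.12724784e-02 8.60697777e+01] [[1.0, -0.1, -0.0, 515.7], [-0.1, -1.0, -0.3, 34.5], [-0.0, 0.3, -1.0, 217.9], [0.0, 0.0, 0.0, 1.0]]
```

View pics/w1.png

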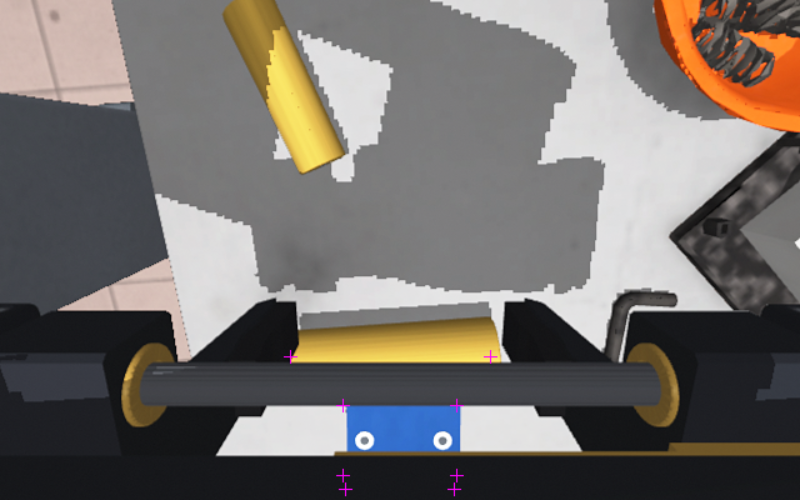

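The wrist view shows the block's edges at columns 347 to 461 and the bar's ends at about 298 and 500. Both sit within about 2.5 mm of the marks, and the straddle is centred well enough. I'll open slightly wider, go down to about 9 mm tip height, and start pushing slowly.

>>> move_arm(
  deltas=[
    [0, 0, 0.2, 0, 0, 0, 0.91],
    [0, 0, 0.4, 0, 0, 0, 0.91],
    [0, 0, 0.52, 0, 0, 0, 0.91],
    [0, 0, 0.52, 0, 0, 0, 0.91],
    [-0.03, 0, 0.52, 0, 0, 0, 0.91],
    [-0.06, 0, 0.52, 0, 0, 0, 0.91],
  ],
)

```text
clock: 3.25
ee_pos: [510.5, -37.6, 27.0]
tool_rot: [179.8, 0.0, 86.2]
contact_force: [-0.3, 0.6, 0.2]
grip_width: 84.2
grasp_force: 0.0
```

>>> move_arm(
  deltas=[
    [-0.03, 0, 0, 0, 0, 0, 0.91],
    [-0.06, 0, 0, 0, 0, 0, 0.91],
    [-0.09, 0, 0, 0, 0, 0, 0.91],
    [-0.12, 0, 0, 0, 0, 0, 0.91],
    [-0.15, 0, 0, 0, 0, 0, 0.91],
    [-0.18, 0, 0, 0, 0, 0, 0.91],
    [-0.21, 0, 0, 0, 0, 0, 0.91],
    [-0.24, 0, 0, 0, 0, 0, 0.91],
  ],
)

```text
clock: 4.05
ee_pos: [507.9, -65.8, 25.7]
tool_rot: [179.9, 0.0, 86.2]
contact_force: [1.7, 2.8, 2.2]
grip_width: 83.9
grasp_force: 2.8
```

Run:
```python
from h import *
st=ctrl.get_state();print(st['ee_pos'],st['tool_rot'],st['contact_force'])
c=cam('top');s=cam('scene')
save(cv2.resize(np.vstack([cv2.resize(c['img'][180:300,250:450],(600,360)),cv2.resize(s['img'][100:280,220:520],(600,360))[:240]]),(600,600)),'p2.png')
```

```text
[507.88155212 -65.81795175  25.68697605] [1.79922705e+02 4.90841405e-03 8.61709995e+01] [1.69460878 2.79460266 2.15625037]
```

View pics/p2.png

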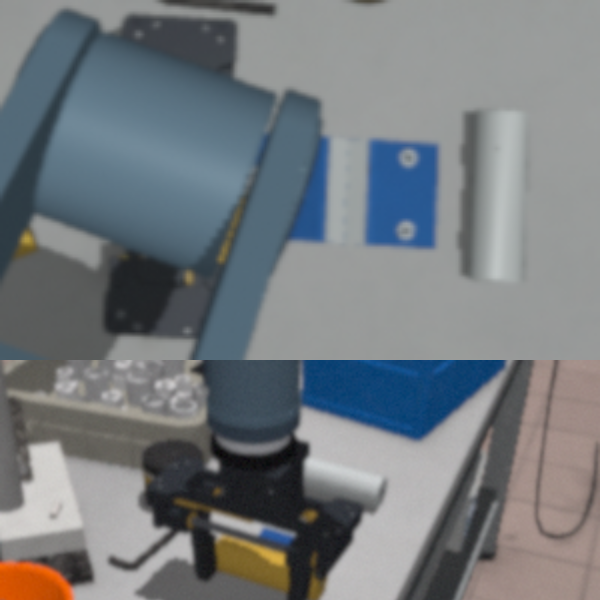

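Top and scene views: both fingers are behind the bar, with contact force about 3 N. The block (about 345,190) and the steel bar (about 495,195) haven't moved. I'll check the bar's alignment from the wrist.

Run:
```python
from h import *
c=cam('wrist')
save(cv2.resize(c['img'][200:400,160:480],(800,500)),'w2.png')
```

```text
(no output)
```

View pics/w2.png

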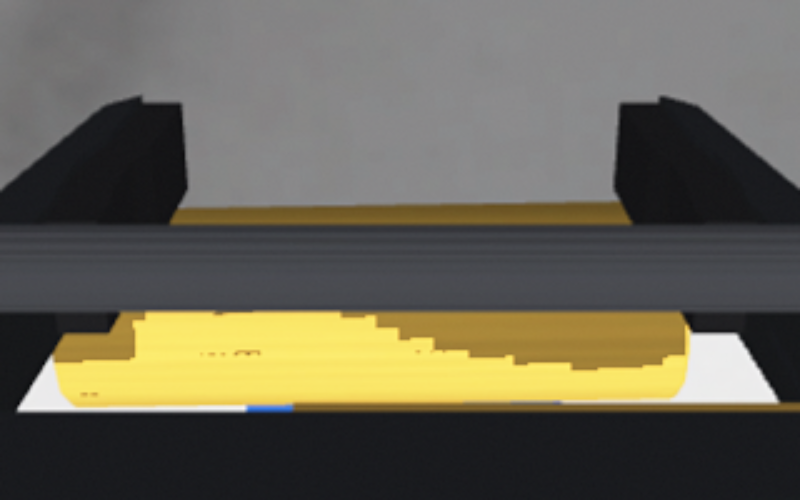

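The wrist view shows the bar spanning columns 55 to 690 (fingers centred at 400), in contact with both fingers and almost aligned. Continuing up the ramp.

>>> move_arm(
  deltas=[
    [-0.035, 0, 0, 0, 0, 0, 0.91],
    [-0.07, 0, 0, 0, 0, 0, 0.91],
    [-0.105, 0, 0, 0, 0, 0, 0.91],
    [-0.14, 0, 0, 0, 0, 0, 0.91],
    [-0.175, 0, 0, 0, 0, 0, 0.91],
    [-0.21, 0, 0, 0, 0, 0, 0.91],
    [-0.245, 0, 0, 0, 0, 0, 0.91],
    [-0.28, 0, 0, 0, 0, 0, 0.91],
  ],
)

```text
clock: 5.0
ee_pos: [504.5, -97.1, 25.4]
tool_rot: [-179.9, -0.2, 86.1]
contact_force: [2.0, 11.3, 7.6]
grip_width: 84.6
grasp_force: 6.2
```

Run:
```python
from h import *
c=cam('wrist');save(cv2.resize(c['img'][200:400,160:480],(600,375)),'w3.png')
st=ctrl.get_state();print(st['ee_pos'],st['tool_rot'],st['contact_force'],st['grasp_force'])
s=cam('scene');
save(np.vstack([cv2.resize(c['img'][240:400,160:480],(600,300)),cv2.resize(s['img'][120:270,240:540],(600,300))]),'w3.png')
```

```text
[504.41177805 -98.05146282  25.25726946] [-1.79908101e+02 -1.27156359e-01  8.61609129e+01] [1.17521244 5.35199629 3.68527265] 3.6733061203267425
```

View pics/w3.png

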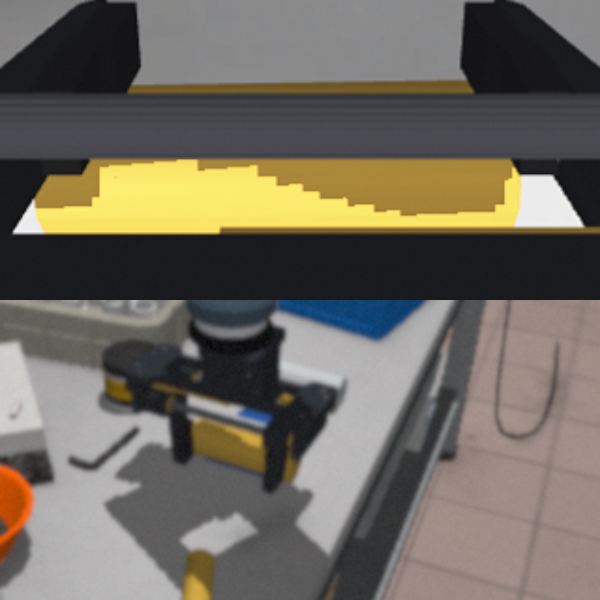

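The bar is at the foot of the ramp, and its surface marks have moved out of view, so it is rolling. The push force has grown to about 11 N. I'll tilt the tool about 10° so the contact is slightly below the axis, then climb with the ramp.

>>> move_arm(
  deltas=[
    [0, 0, 0, 0, -0.04, 0, 0.91],
    [-0.02, 0, -0.005, 0, -0.087, 0, 0.91],
    [-0.04, 0, -0.01, 0, -0.087, 0, 0.91],
    [-0.06, 0, -0.015, 0, -0.087, 0, 0.91],
    [-0.085, 0, -0.02, 0, -0.087, 0, 0.91],
    [-0.11, 0, -0.025, 0, -0.087, 0, 0.91],
    [-0.135, 0, -0.03, 0, -0.087, 0, 0.91],
  ],
)

```text
clock: 5.8
ee_pos: [503.2, -114.7, 28.5]
tool_rot: [-179.9, 9.8, 86.2]
contact_force: [1.4, 6.1, 2.4]
grip_width: 84.3
grasp_force: 3.2
```

>>> move_arm(
  deltas=[
    [-0.02, 0, 0, 0, 0, 0, 0.91],
    [-0.04, 0, 0, 0, 0, 0, 0.91],
    [-0.06, 0, 0, 0, 0, 0, 0.91],
    [-0.08, 0, 0, 0, 0, 0, 0.91],
    [-0.1, 0, 0, 0, 0, 0, 0.91],
    [-0.12, 0, 0, 0, 0, 0, 0.91],
    [-0.14, 0, 0, 0, 0, 0, 0.91],
    [-0.155, 0, 0, 0, 0, 0, 0.91],
  ],
)

```text
clock: 6.6
ee_pos: [502.1, -133.8, 31.9]
tool_rot: [-179.9, 9.9, 86.2]
contact_force: [1.1, 1.6, -0.3]
grip_width: 84.1
grasp_force: 0.8
```

>>> move_arm(
  deltas=[
    [-0.01, 0, 0.002, 0, 0, 0, 0.91],
    [-0.02, 0, 0.0035, 0, 0, 0, 0.91],
    [-0.03, 0, 0.005, 0, 0, 0, 0.91],
    [-0.04, 0, 0.007, 0, 0, 0, 0.91],
    [-0.05, 0, 0.009, 0, 0, 0, 0.91],
    [-0.06, 0, 0.01, 0, 0, 0, 0.91],
    [-0.065, 0, 0.011, 0, 0, 0, 0.91],
    [-0.065, 0, 0.011, 0, 0, 0, 0.91],
  ],
)

```text
clock: 7.4
ee_pos: [502.2, -141.5, 32.2]
tool_rot: [-180.0, 10.0, 86.2]
contact_force: [1.0, 0.2, -0.0]
grip_width: 84.0
grasp_force: 0.0
```

Run:
```python
from h import *
c=cam('wrist')
st=ctrl.get_state();print(st['ee_pos'],st['tool_rot'],st['contact_force'],st['grasp_force'])
s=cam('scene');
save(np.vstack([cv2.resize(c['img'][240:400,160:480],(600,300)),cv2.resize(s['img'][120:270,240:540],(600,300))]),'w4.png')
```

```text
[ 502.16196    -141.4126386    32.18165653] [-179.99836409    9.96721184   86.15877686] [0.68857337 0.53203845 0.28114931] 0.0
```

View pics/w4.png

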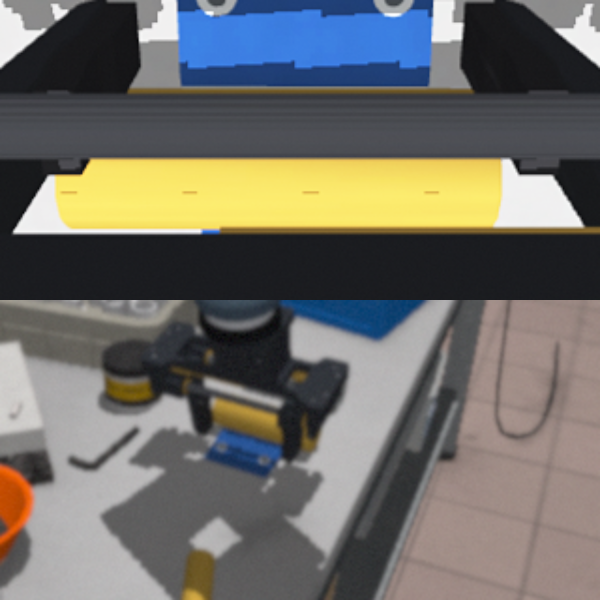

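Force has dropped to zero and the bar looks seated. I'll back off, lift clear, and check from the top.

>>> move_arm(
  deltas=[
    [0.08, 0, -0.014, 0, 0, 0, 0.91],
    [0.2, 0, -0.035, 0, 0, 0, 0.91],
    [0.35, 0, -0.06, 0, 0, 0, 0.91],
    [0.35, 0, -0.06, 0, 0, 0, 0.91],
    [0.29, 0, -0.4, 0, 0, 0, 0.91],
    [0.23, 0, -0.75, 0, 0, 0, 0.91],
    [0.18, 0, -1, 0, 0, 0, 0.91],
    [0.18, 0, -1, 0, 0, 0, 0.91],
  ],
)

```text
clock: 8.3
ee_pos: [508.1, -100.1, 151.6]
tool_rot: [179.5, 10.1, 86.1]
contact_force: [-0.0, -0.9, -0.6]
grip_width: 84.1
grasp_force: 0.0
```

>>> move_arm(
  deltas=[
    [1, -0.5, -0.8, 0, 0, 0, 0.91],
    [1, -0.5, -0.8, 0, 0, 0, 0.91],
    [1, -0.5, -0.8, 0, 0, 0, 0.91],
    [1, -0.5, -0.8, 0, 0, 0, 0.91],
    [1, -0.5, -0.8, 0, 0, 0, 0.91],
  ],
)

```text
clock: 8.8
ee_pos: [454.0, 40.6, 220.7]
tool_rot: [179.9, 10.0, 86.4]
contact_force: [0.1, -0.3, -1.0]
grip_width: 83.8
grasp_force: 0.0
```

>>> move_arm(
  deltas=[
    [1, -0.3, -0.2, 0, 0, 0, 0.91],
    [1, -0.3, -0.2, 0, 0, 0, 0.91],
    [1, -0.3, -0.2, 0, 0, 0, 0.91],
    [1, -0.3, -0.2, 0, 0, 0, 0.91],
    [1, -0.3, -0.2, 0, 0, 0, 0.91],
  ],
)

```text
clock: 9.3
ee_pos: [426.5, 162.7, 221.9]
tool_rot: [-179.9, 10.0, 86.2]
contact_force: [0.1, 0.6, -0.6]
grip_width: 84.1
grasp_force: 0.0
```

Run:
```python
from h import *
b=cam('top'); im=b['img']; hsv=cv2.cvtColor(im,cv2.COLOR_RGB2HSV)
save(cv2.resize(im[140:310,200:460],(780,510)),'t9.png')
h,s,v=[hsv[...,i] for i in range(3)]
n,l,S,c=cv2.connectedComponentsWithStats(((h>15)&(h<32)&(s>110)).astype(np.uint8))
for i in range(1,n):
    if S[i,4]<150 or not(200<c[i][0]<460 and 200<c[i][1]<300):continue
    ys,xs=np.where(l==i)
    r=cv2.minAreaRect(np.array([[px2w(b,u,w,25)[:2]] for u,w in zip(xs,ys)],np.float32))
    print(c[i],r)
```

```text
[365.78638743 246.26387435] ((495.105224609375, -178.81283569335938), (33.037147521972656, 109.41482543945312), 85.96432495117188)
[241.6440281  264.11241218] ((462.54315185546875, 62.7796630859375), (21.334196090698242, 74.98467254638672), 19.8819580078125)
```

View pics/t9.png

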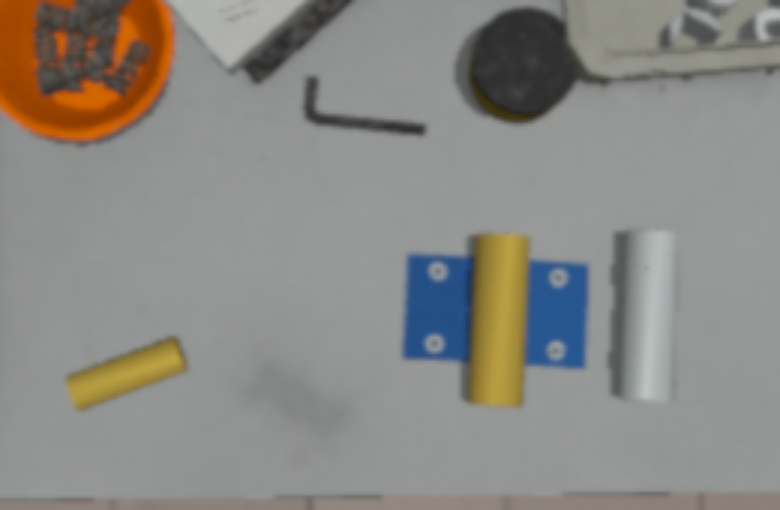

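The bar is centred in the groove at (500,320) in the picture. Its measured centre is (495,-179) with yaw -4.0° (groove -3.9°), so it is about 6 mm off along the groove and sticks out at both ends. The steel bar, key and tin are unmoved.

```bash
python3 -c "
from cell import workorder
print(workorder.job_done())"
```

```text
the job is handed in; nothing more can be done
None
```

I rolled the large brass bar up the ramp into the V-block groove and handed the job in. The last top view showed it seated, about 6 mm off centre along the groove and sticking out at both ends, with the steel bar, key and tin unmoved; no verdict came back.

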